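# Turn the examination turntable back one notch

## Task

Set the indexing turntable back by one notch so that the bowl on it faces the next way for examination: with a fingertip push the pawl's upright tab to lift the pawl well clear of the teeth, then push one of the wheel's upright pegs so that the wheel turns backward (clockwise seen from above) by exactly one tooth, and then press the pawl back down until it is fully seated in the gap. Grasp and lift nothing: the bowl just rides along and must not be touched, and the things standing about are left where they are. Never turn the wheel forward or more than one notch.

Things in the scene. Friction and masses are not known exactly. Their poses are not given: they have to be found in the camera images.
- wheel (a joint): rotation of the wheel about its upright axis, rad. Near 0 at the start (within 0.04); it grows as the wheel turns backward, CLOCKWISE seen from above. One notch is 36 degrees = 0.628. The wheel runs stiffly (about 3 N at a peg), stays where it is left and has no detent. With the pawl seated it has about 0.085 of play each way; turned backward it then jams on the pawl.
- pawl (a joint): rotation of the pawl about its level pivot, rad. 0 = seated, nose down between two teeth; grows as the nose lifts, stop at 0.85; clear of the teeth from 0.2 on. The pivot is stiff: the pawl stays at any angle where it is left and does not fall back. Pushing the tab level, away from the nose, lifts it (about 2 N); pressing the arm down from above near the nose seats it (about 1 N).
- hub (a point): centre of the wheel, on its axis, 46 mm above the table, on a cork pad 96 mm across. The wheel is an aluminium disc 260 mm across, top 42 mm above the table, with ten steel saw teeth 13 mm high on its rim (radius 105 to 131 mm), upright faces on their clockwise side. It stands on a plywood board 360 x 360 x 18 mm. Axes along the board's edges.
- pawl_pivot (a point): pivot of the pawl, on its centre line, 62 mm above the table, beside the wheel's rim on a grey bracket. The pawl is dark steel: an arm 20 mm wide, 10 mm thick, level when seated, running 91 mm along the rim from pivot to nose, and an upright tab over the pivot. The frame turns with the pawl: x from pivot to nose, z up along the tab.
- pawl_nose (a point): point on top of the pawl's arm over the nose, 85 mm from the pivot, 67 mm above the table when seated; the nose is 12 mm long, 20 mm wide and reaches down to 44 mm above the table. It goes fully down only into a gap between teeth: the gap is 32 mm long on the rim, and the nose stands mid-gap when the wheel's joint is at 0, 0.628, ...
- pawl_tab (a point): point in the middle of the pawl's upright finger tab, 55 mm above the pivot, 10 mm below the tab's top edge; the tab is 7 mm thick (along the arm), 22 mm wide and its top edge stands 127 mm above the table when seated
- bowl: excavated terracotta bowl, 76 mm across, 34 mm high, standing loose on the cork pad at the centre of the wheel; origin at the centre of its underside. It is fragile and only rides along with the wheel.
- peg0 (a point): centre of the top of one of the five upright steel push pegs on the wheel, 12 mm in diameter, 50 mm tall, top 92 mm above the table, 85 mm from the axis and 72 degrees apart; they turn with the wheel
- peg1 (a point): centre of the top of one of the five upright steel push pegs on the wheel, 12 mm in diameter, 50 mm tall, top 92 mm above the table, 85 mm from the axis and 72 degrees apart; they turn with the wheel
- peg2 (a point): centre of the top of one of the five upright steel push pegs on the wheel, 12 mm in diameter, 50 mm tall, top 92 mm above the table, 85 mm from the axis and 72 degrees apart; they turn with the wheel
- peg3 (a point): centre of the top of one of the five upright steel push pegs on the wheel, 12 mm in diameter, 50 mm tall, top 92 mm above the table, 85 mm from the axis and 72 degrees apart; they turn with the wheel
- peg4 (a point): centre of the top of one of the five upright steel push pegs on the wheel, 12 mm in diameter, 50 mm tall, top 92 mm above the table, 85 mm from the axis and 72 degrees apart; they turn with the wheel
- sample_jar: small closed glass jar standing on a corner of the board, 30 mm across, 45 mm high; origin at the underside; a bystander, to be left alone
- specimen_cup: open white plastic cup standing on a corner of the board, 40 mm across, 40 mm high; origin at the underside; a bystander, to be left alone
- brush: brush lying on the table along the left edge of the board, 170 mm long; origin at the underside; a bystander, to be left alone
- spatula: metal spatula lying on the table to the left, 180 mm long; origin at the underside; a bystander, to be left alone
- water_bottle: clear bottle with a black cap at one side of the table, 66 mm across, 160 mm high; origin at the underside; a bystander, to be left alone
- mug: blue mug at one side of the table, 72 mm across, 85 mm high; origin at the underside; a bystander, to be left alone
- weight: brass weight with a knob to the right, 44 mm across, 50 mm high; origin at the underside; a bystander, to be left alone
There are look-alikes about, which are no part of the job. Of the things like the bowl, leave any that is yellow; of the rest the smaller one is meant.

How it is judged (in metres and radians):
On the way, in this order (a step that is already met when the one before it is completed fails the run):
1. the pawl is lifted well clear of the teeth (joint above 0.35), the wheel still in its old notch (value of joint pawl above 0.35 rad and value of joint wheel between -0.15 and 0.15 rad), for 0.2 s.
2. with the pawl still up, the wheel has been pushed back by one notch (0.628 within 0.13) and stands still (value of joint wheel between 0.498 and 0.758 rad and value of joint pawl above 0.2 rad and velocity of joint wheel between -0.05 and 0.05 rad/s), for 0.2 s.
At the end, for the whole second after the job is handed in: The wheel stands one notch (0.628 rad within 0.13) farther back than at first, the pawl is seated in the gap (joint below 0.06), both are at rest, and the bowl still stands upright within 25 mm of the wheel's centre (value of joint wheel between 0.498 and 0.758 rad and value of joint pawl below 0.06 rad and velocity of joint wheel between -0.05 and 0.05 rad/s and velocity of joint pawl between -0.05 and 0.05 rad/s and horizontal distance between bowl and hub below 0.025 m and angle between bowl's own z axis and vertical below 0.1 rad); the robot touches nothing.
It fails at once if the wheel is turned forward (below -0.2) (value of joint wheel below -0.2 rad).
It fails at once if the wheel is turned back clearly more than one notch (above 0.95) (value of joint wheel above 0.95 rad).
It fails at once if the bowl is touched by the robot (contact force between any of the fingers, the arm and bowl above 0.5 N).
It fails at once if the bowl is lifted, or shifted off the middle of the wheel (height (world z) of bowl above 0.058 m or horizontal distance between bowl and hub above 0.025 m).
It fails at once if a bystander is moved by more than 30 mm, or lifted (distance of any of sample_jar, specimen_cup, brush, spatula, water_bottle, mug, weight from where it was at the start of the episode above 0.03 m or height (world z) of any of sample_jar, specimen_cup above 0.035 m or height (world z) of any of brush, spatula, water_bottle, mug, weight above 0.025 m).
It also fails if it takes over 58 s, if anything falls off the work surface, if the arm or the gripper's body presses on something with over 40 N, if the wrist force passes 120 N, or if a joint passes its speed limit or range.

## Robot

A 6-joint arm with a two-finger parallel gripper is mounted at the origin on the work surface. World frame = base frame: x ahead of the robot, y to its left, z up, the work surface at z = 0. Lengths are in m, angles in degrees, forces in N, time in s.
With the tool pointing down it reaches from about 0.4 to 0.925 m from the base axis. Payload 12.5 kg.
Tool frame: the origin (TCP) lies at the very end of the fingers, on their centre line; the grasp point (between the pads) lies 19 mm behind it; z points along the fingers, y is the line along which they close (so a half turn about z gives the same grasp; the last joint's range is limited). The gripper opens to 95 mm and grips with 3 to 60 N. Pads are 20 mm wide; open, the fingers measure 119 mm over their backs; the gripper's body (75 mm by 180 mm) begins 59 mm behind the grasp point.
Start: joints at [-82.769, 28.126, 89.318, -0, 62.55, -6.05], TCP at [0.144, -0.608, 0.215] pointing down, gripper open.
Joint ranges: [-177.58, 177.58], [-47.91, 125.51], [2.72, 160], [-65.01, 245.01], [3.68, 167.84], [-153.87, 153.87]. Speed limits (degrees/s): [127.2, 127.2, 159.86, 180, 180, 180].

## Interface

Orientations are given as [roll, pitch, yaw] about the fixed x, y, z axes, in that order (R = Rz(yaw) Ry(pitch) Rx(roll)).
In Python, from rig import status, vision, hand_in gives the robot as it stands. The module is installed in compiled form; this text tells all that it offers.
- The arm moves only by the tool arm_command, never from a script. Its argument "moves" is one flat list of numbers, 5 for each row, row after row: the shift along the tool's x, y, z in cm, then the turn about the tool's z in rad, then the closure, from -1 (fully open) to 1 (shut). In form: [tx, ty, tz, yaw, claw, tx, ty, tz, yaw, claw, ...]. A call has 1 to 20 rows; each row is the pose to reach, as a shift and turn from the pose commanded when the call began, along the tool's axes at that moment; what a row does not reach only later rows make up. A row lasts 1/12 s, in which the tool goes at most 41.7 mm and 7.16 degrees, less where a joint would pass 70% of its speed; a pose out of reach is approached as far as the arm can. A call with a gripper value outside its range is refused whole. The fingers move at their own pace and stop on an object; "grip_force" is the grip in N (left out, the last holds). Time passes only in rows, so rows that repeat a pose let the fingers close. It gives the time, the measured TCP pose, the force, the opening and the grip force at its end, in the units of the state.
- status.observe(): the state, without advancing time (a new reading comes with each control period).
- vision.camera(name): name is "side" or "top" or "wrist"; returns a dict with "color" (420x560x3 uint8, red, green, blue), "fx", "fy", "cx", "cy" (pixels), "k1" (the pictures are not rectified: a ray, as slopes to the right and down, at radius r is drawn at 1 + k1 r^2 times it, then the intrinsics apply), "view" (4x4, takes a point from world to camera coordinates); the wrist camera has in their place "T_tool_cam" (4x4, takes a point from camera to tool coordinates, whose origin is the TCP and whose axes are the flange's). Camera axes: x right, y down, z forward; pixel columns grow to the right and rows downward; lengths in m; the calibration is good to about 2 mm. A picture is of the moment at which its call begins: read the wrist's pose just before it. There is no depth.
- hand_in(): hands the job in; it is judged then, once.
The state is a dict: "clock": time; "q": joint angles; "dq": joint speeds; "effort": joint torques, N m; "tcp_pos": TCP position; "tool_rot": TCP orientation; "wrist_force": force on the tool from outside, world axes, zero at the start; "ft_torque": the same for the moment, N m; "width": opening from 0.0 (shut) to 1.0 (fully open); "finger_force": force on a finger pad.
Only numpy, scipy, OpenCV 4.12 (cv2) and the standard library are available. Lean on these libraries where they do the work, as an engineer would, in place of code of your own. Each camera call takes 0.05 s, during which the arm holds its last target. There are 200 camera calls.

## Working session

There is one attempt and no reset: what is moved stays moved. The work goes in short steps, Python scripts to look and compute and a tool call to move; the robot and the scene stay as the last step left them, time stands still between calls to the robot, and variables do not carry over. Pictures are saved under pics/ and viewed, at most 10 in all, crops included, and the job is handed in when it is done.

Besides the shell and the picture viewer there is one more tool, called after "Request:" in YAML: its name, and indented under it one key for each argument. arm_command: Moves the arm, as the interface text tells. Its arguments: {"type":"object","properties":{"moves":{"type":"array"},"grip_force":{"type":"number"}},"required":["moves"]}

```bash
mkdir -p pics
cat > h.py <<'E'
import numpy as np, cv2, pickle
from rig import status, vision
def snap(n, f):
    c=vision.camera(n); cv2.imwrite(f'pics/{f}.png', c['color'][:,:,::-1]); pickle.dump(c,open(f'pics/{f}.pkl','wb')); return c
def ray(c,u,v):
    K=np.array([[c['fx'],0,c['cx']],[0,c['fy'],c['cy']],[0,0,1.]])
    x,y=cv2.undistortPoints(np.array([[[u,v]]],float),K,np.array([c['k1'],0,0,0.]))[0,0]
    V=np.array(c['view']);R=V[:3,:3];t=V[:3,3]
    return -R.T@t, R.T@np.array([x,y,1])
def at(c,u,v,z):
    o,d=ray(c,u,v); return o+d*(z-o[2])/d[2]
def proj(c,P):
    V=np.array(c['view']);p=V[:3,:3]@np.array(P)+V[:3,3];x,y=p[:2]/p[2];s=1+c['k1']*(x*x+y*y)
    return np.array([c['fx']*x*s+c['cx'],c['fy']*y*s+c['cy']])
E
python3 - <<'E'
from h import *
a=snap('top','t0'); b=snap('side','s0')
for c in(a,b): print(c['fx'],c['k1'],np.round(c['view'],3))
print(status.observe())
E
```

```text
399.4908671887854 -0.03735525978721351 [[ 0.022 -1.     0.017 -0.022]
 [-0.987 -0.025 -0.159  0.611]
 [ 0.16  -0.014 -0.987  1.394]
 [ 0.     0.     0.     1.   ]]
427.8631883028399 -0.11796266923254742 [[-0.741 -0.672  0.011  0.423]
 [-0.429  0.46  -0.777  0.323]
 [ 0.517 -0.58  -0.629  0.971]
 [ 0.     0.     0.     1.   ]]
{'clock': 0.1, 'q': array([-8.27669741e+01,  2.81617246e+01,  8.93457483e+01, -8.02252805e-04,
        6.25495380e+01, -6.04898888e+00]), 'dq': array([-0.04069581, -0.05632731, -0.14561272,  0.00447904,  0.08640122,
        0.05342177]), 'effort': array([ 4.18399679e-03, -6.13622618e+01, -2.58606631e+01,  6.93655224e-02,
        4.69746091e-02, -5.49520723e-05]), 'tcp_pos': array([ 0.14359795, -0.60806619,  0.21411433]), 'tool_rot': array([-1.79943231e+02, -5.30014549e-03,  1.32823824e+01]), 'wrist_force': array([-0.61614868,  0.16371995,  0.37232463]), 'ft_torque': array([-0.05228322,  0.0192146 ,  0.0232587 ]), 'finger_force': 0.0, 'width': 1.002009808390812}
```

View pics/t0.png

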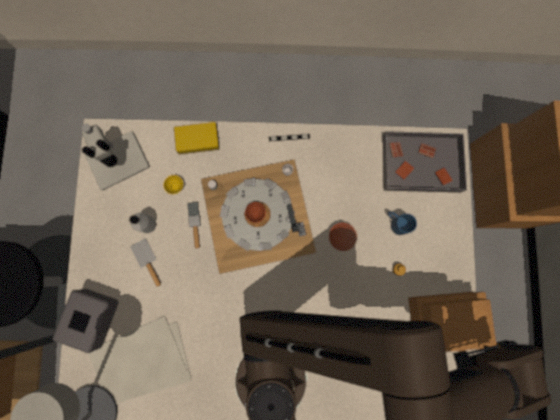

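View pics/s0.png

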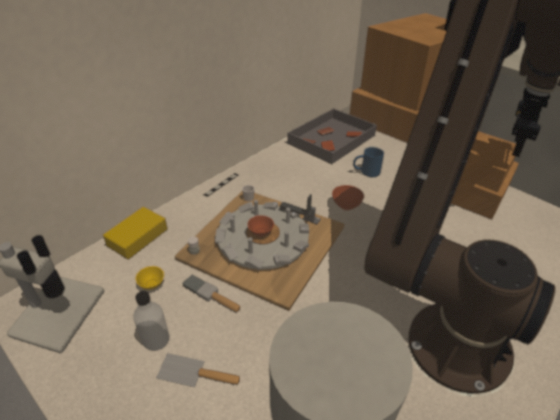

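Bowl candidates in the top view are the terracotta bowl on the wheel (256,212), the yellow bowl (174,184) and a larger terracotta bowl off the board (342,236). I choose the one on the wheel because it is the smaller non-yellow bowl. The pawl is on the wheel's right side, around (297,225). A close crop will confirm this.

Run:
```python
import cv2
a=cv2.imread('pics/t0.png')[155:275,200:320]; b=cv2.imread('pics/s0.png')[175:305,175:350]
cv2.imwrite('pics/t0c.png',cv2.convertScaleAbs(cv2.resize(a,(600,600),interpolation=cv2.INTER_CUBIC),alpha=1.6))
cv2.imwrite('pics/s0c.png',cv2.convertScaleAbs(cv2.resize(b,None,fx=4.5,fy=4.5,interpolation=cv2.INTER_CUBIC),alpha=1.6))
```

```text
(no output)
```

View pics/t0c.png

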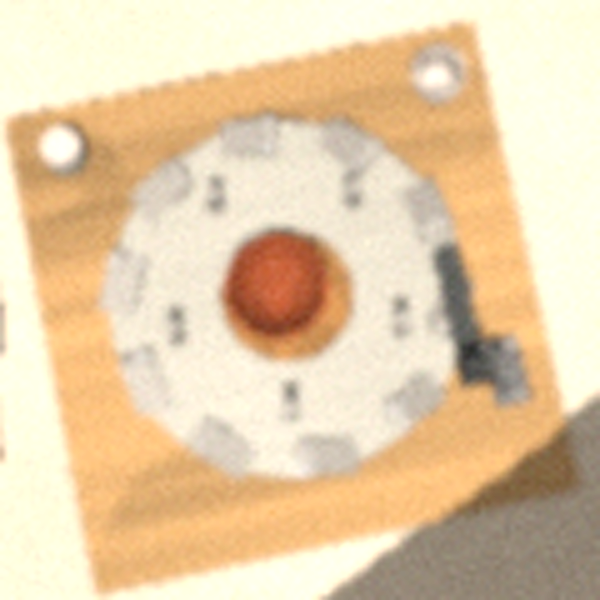

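View pics/s0c.png

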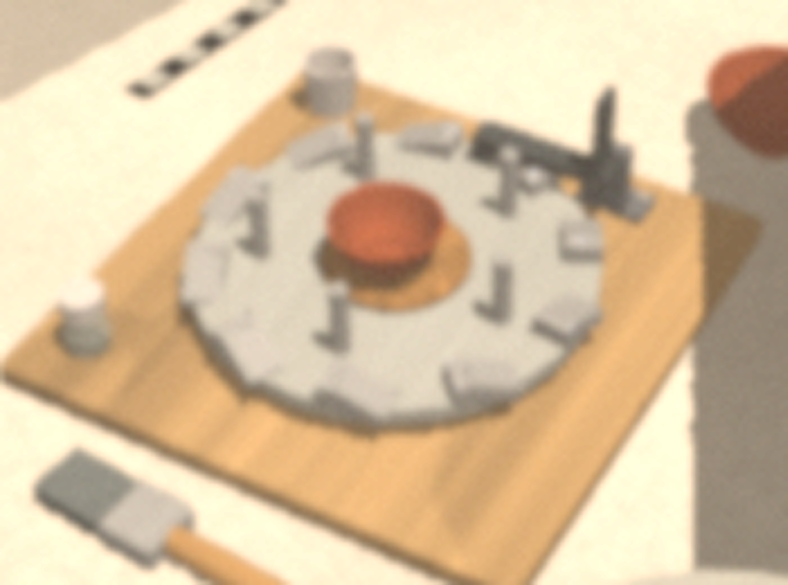

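Run:
```python
from h import *
from scipy.optimize import least_squares
a=pickle.load(open('pics/t0.pkl','rb')); b=pickle.load(open('pics/s0.pkl','rb'))
T=lambda u,v:(200+u/5,155+v/5); S=lambda u,v:(175+u/4.5,175+v/4.5)
print('cams',ray(a,280,210)[0],ray(b,280,210)[0])
C=np.array([at(a,*T(*p),.018) for p in[(8,120),(470,22),(578,490),(100,592)]]);print(C.round(3),C.mean(0))
for p in[(0,1),(1,2),(2,3),(3,0)]:
    d=C[p[1]]-C[p[0]];print(np.degrees(np.arctan2(d[1],d[0])),np.linalg.norm(d))
B=np.array([at(b,*S(*p),.018) for p in[(2,375),(298,78),(765,220),(515,588)]]);print('side',B.round(3),B.mean(0))
P=np.array([at(b,*S(*p),.092) for p in[(364,118),(258,185),(338,287),(500,263),(510,150)]])
Q=np.array([at(a,*T(*p),.092) for p in[(352,183),(216,181),(177,310),(290,385),(402,299)]])
for X in(P,Q):
    f=lambda q:np.ravel([[q[0]+.085*np.cos(q[2]+k*2*np.pi/5),q[1]+.085*np.sin(q[2]+k*2*np.pi/5)] for k in range(5)]-X[:,:2])
    r=least_squares(f,[*X.mean(0)[:2],-.5]); print('hub',r.x,np.abs(r.fun).max())
for n,p in dict(tabtop=(605,90)).items(): print(n,at(b,*S(*p),.127))
print('tabtop top view',at(a,*T(468,352),.127), 'noseend',at(a,*T(446,246),.067),at(b,*S(480,130),.067))
print('piv brkt', at(a,*T(510,370),.06))
```

```text
cams [0.38078498 0.01221384 1.47346152] [-0.05064994  0.69916598  0.85680792]
[[ 0.715  0.272  0.018]
 [ 0.799 -0.071  0.018]
 [ 0.45  -0.155  0.018]
 [ 0.369  0.188  0.018]] [0.58330918 0.05865467 0.018     ]
-76.15735694612727 0.35359529784636257
-166.49812530704378 0.35890110010880416
103.2576000197038 0.3527463466403644
13.638287252480916 0.3552952076146295
side [[ 0.703  0.283  0.018]
 [ 0.788 -0.048  0.018]
 [ 0.448 -0.151  0.018]
 [ 0.369  0.191  0.018]] [0.57678461 0.06850338 0.018     ]
hub [ 0.58266879  0.06238655 -0.59344611] 0.003992226422448661
hub [ 0.59440253  0.05823216 -0.56858191] 0.0076790238572436165
tabtop [ 0.52958896 -0.07379832  0.127     ]
tabtop top view [ 0.53650596 -0.06695674  0.127     ] noseend [ 0.61922201 -0.05359348  0.067     ] [ 0.61002869 -0.04691963  0.067     ]
piv brkt [ 0.53209143 -0.10100275  0.06      ]
```

The pictures show pegs at about 72° spacing around hub (0.586, 0.060). The pawl is on the right side, with its pivot near (0.530, -0.073) and its nose toward +x along the board axis (about 13.4°). The tool yaw already matches the board. The bowl on the wheel is confirmed as the small terracotta one. I'll move above the nose side of the tab with the gripper shut.

Request:
arm_command:
  moves: [0,0,-3,0,1,54.4,-43.2,-3,0,1,54.4,-43.2,-3,0,1,54.4,-43.2,-3,0,1,54.4,-43.2,-3,0,1,54.4,-43.2,-3,0,1,54.4,-43.2,-3,0,1,54.4,-43.2,-3,0,1,54.4,-43.2,-3,0,1,54.4,-43.2,-3,0,1,54.4,-43.2,-3,0,1,54.4,-43.2,-3,0,1,54.4,-43.2,-3,0,1,54.4,-43.2,-3,0,1,54.4,-43.2,-3,0,1,54.4,-43.2,-3,0,1,54.4,-43.2,-3,0,1,54.4,-43.2,-3,0,1,54.4,-43.2,-3,0,1,54.4,-43.2,-3,0,1]

```text
clock: 1.77
tcp_pos: [0.5741, -0.0616, 0.2439]
tool_rot: [-180.0, 0.1, 13.4]
wrist_force: [-0.3, 0.9, -0.7]
width: 0.002
finger_force: 0.0
```

```bash
cat >> h.py <<'E'
from scipy.spatial.transform import Rotation as Ro
def wsnap(f):
    s=status.observe(); c=vision.camera('wrist')
    T=np.eye(4);T[:3,:3]=Ro.from_euler('xyz',s['tool_rot'],degrees=True).as_matrix();T[:3,3]=s['tcp_pos']
    c['view']=np.linalg.inv(T@np.array(c['T_tool_cam']))
    cv2.imwrite(f'pics/{f}.png', cv2.convertScaleAbs(c['color'][:,:,::-1],alpha=1.5)); pickle.dump(c,open(f'pics/{f}.pkl','wb'))
    print(s['clock'],s['tcp_pos'],s['tool_rot'],s['wrist_force'],s['width']); return c
E
python3 -c "
from h import *
c=wsnap('w1'); print(np.round(c['T_tool_cam'],3))
for p in [(.586,.060,.046),(.53,-.073,.127),(.613,-.055,.067)]: print(proj(c,p))"
```

```text
1.7667 [ 0.57406729 -0.06159059  0.24394015] [-1.79981066e+02  6.19380249e-02  1.34330620e+01] [-0.32250581  0.90440395 -0.69823992] 0.0021315098716007336
[[-0.    -0.966 -0.257  0.072]
 [ 1.    -0.    -0.001  0.001]
 [ 0.001 -0.257  0.966 -0.171]
 [ 0.     0.     0.     1.   ]]
[175.7691545  155.22611035]
[278.12018876 252.7108852 ]
[279.77712506 157.12714485]
```

View pics/w1.png

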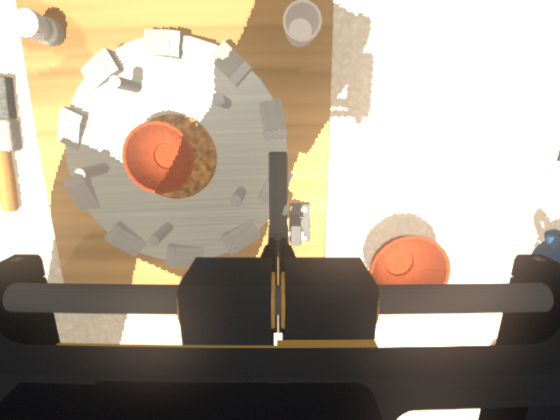

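The wrist view shows the nose end at (278,153) with the arm at columns 268–287, the cork centre near (177,155) where I predicted it, and all the pegs.

Run:
```python
from h import *
from scipy.optimize import least_squares
c=pickle.load(open('pics/w1.pkl','rb'))
e=at(c,278,153,.067); print('nose end',e,at(c,279,200,.067),at(c,268,170,.067),at(c,287,170,.067))
u=np.array([np.cos(np.radians(13.4)),np.sin(np.radians(13.4)),0]); print('pivot',e-.091*u)
X=np.array([at(c,*p,.092) for p in[(218,98),(114,80),(78,175),(153,241),(234,203)]])
f=lambda q:np.ravel([[q[0]+.085*np.cos(q[2]+k*2*np.pi/5),q[1]+.085*np.sin(q[2]+k*2*np.pi/5)] for k in range(5)]-X[:,:2])
r=least_squares(f,[.586,.06,.7]); print(r.x,np.degrees(r.x[2]),r.fun.round(4))
big=cv2.resize(cv2.imread('pics/w1.png')[10:275,50:310],None,fx=2.2,fy=2.2,interpolation=cv2.INTER_CUBIC);cv2.imwrite('pics/w1c.png',big)
```

```text
nose end [ 0.61680598 -0.05213878  0.067     ] [ 0.56710025 -0.06513937  0.067     ] [ 0.59664239 -0.0458538   0.067     ] [ 0.60140208 -0.06580257  0.067     ]
pivot [ 0.52828337 -0.07322784  0.067     ]
[ 0.58268808  0.06232831 -0.57417768] -32.897958029412216 [-0.0021  0.0002 -0.0015  0.      0.0015 -0.0007  0.0001  0.0009  0.002
 -0.0004]
```

View pics/w1c.png

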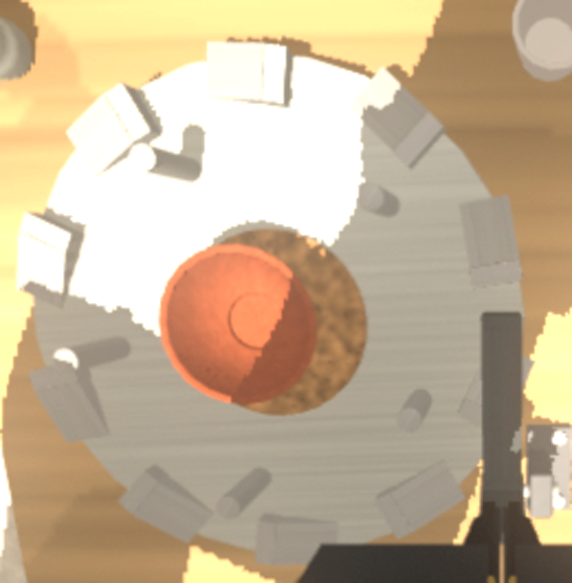

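Request:
arm_command:
  moves: [0,0,4,0,1,0,0,8,0,1,0,0,11.5,0,1,0,0,13.7,0,1,0,0,13.7,0,1,-1,0,13.7,0,1,-2,0,13.7,0,1,-2.7,0,13.7,0,1,-3.1,0,13.7,0,1,-3.5,0,13.7,0,1,-3.9,0,13.7,0,1,-4.3,0,13.7,0,1,-4.7,0,13.7,0,1,-5.1,0,13.7,0,1,-5.5,0,13.7,0,1,-5.9,0,13.7,0,1,-6.3,0,13.7,0,1,-6.3,0,13.7,0,1,-6.3,0,13.7,0,1,-6.3,0,13.7,0,1]

```text
clock: 3.48
tcp_pos: [0.5123, -0.0773, 0.1075]
tool_rot: [-180.0, 0.0, 13.3]
wrist_force: [-0.1, -0.4, 0.3]
width: 0.006
finger_force: 0.0
```

Run:
```python
from h import *
c=snap('side','s1'); cv2.imwrite('pics/s1c.png',cv2.convertScaleAbs(cv2.resize(c['color'][160:305,175:370,::-1],None,fx=4,fy=4,interpolation=cv2.INTER_CUBIC),alpha=1.6))
```

```text
(no output)
```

View pics/s1c.png

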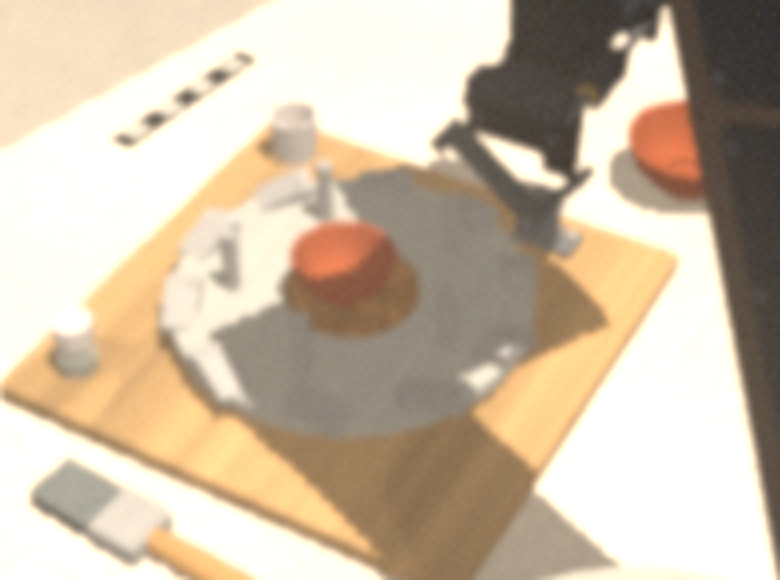

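The pawl is lifted clear, with its nose raised at crop (455,130) and the tab leaned back at (578,178). The wheel and bowl are unmoved. Next I back off, rise, turn the finger and come down behind the peg nearest the robot (world angle 183°).

Request:
arm_command:
  moves: [0.7,0,-1,0,1,1,0,-4,0,1,1,0,-7,0,1,0.5,-1,-9,0.1,1,0,-4,-9,0.2,1,0,-7.5,-9,0.3,1,0,-10.7,-9,0.4,1,0,-10.7,-9,0.492,1,0,-10.7,-9,0.492,1,0,-10.7,-5,0.492,1,0,-10.7,-1,0.492,1,0,-10.7,2,0.492,1,0,-10.7,3.2,0.492,1,0,-10.7,3.2,0.492,1,0,-10.7,3.2,0.492,1]

```text
clock: 4.78
tcp_pos: [0.488, 0.0262, 0.0753]
tool_rot: [180.0, 0.1, -14.8]
wrist_force: [0.1, -0.9, 0.9]
width: 0.007
finger_force: 0.0
```

Request:
arm_command:
  moves: [0,-0.8,0,0,1,0,-1.3,0,0,1,0,-1.6,0,0,1,0,-1.9,0,0,1,0,-2.2,0,0,1,0,-2.5,0,0,1,0,-2.8,0,0,1,0,-3.1,0,0,1,0,-3.4,0,0,1,0,-3.7,0,0,1,0,-4.0,0,0,1,0,-4.3,0,0,1,0,-4.6,0,0,1,0,-4.9,0,0,1,0,-5.2,0,0,1,0,-5.5,0,0,1,0,-5.8,0,0,1,0,-6.0,0,0,1,0,-6.0,0,0,1,0,-6.0,0,0,1]

```text
clock: 6.45
tcp_pos: [0.5039, 0.085, 0.0758]
tool_rot: [-180.0, -0.1, -14.9]
wrist_force: [-0.2, -0.3, -1.6]
width: 0.006
finger_force: 0.0
```

Run:
```python
from h import *
c=wsnap('w2')
```

```text
6.45 [0.50387117 0.08503885 0.07575346] [-1.79971453e+02 -6.55890140e-02 -1.49028914e+01] [-0.23609243 -0.26787541 -1.64582954] 0.006113177685395993
```

View pics/w2.png

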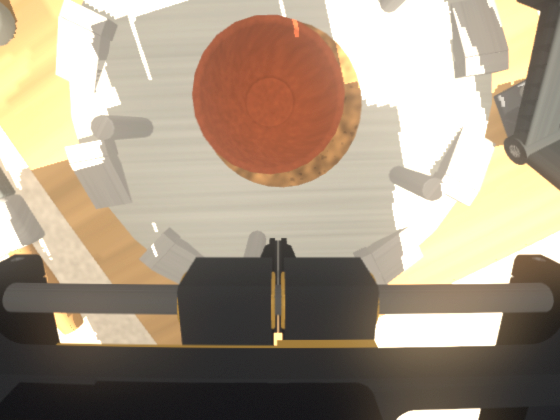

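The wrist view shows visible peg tops at (101,127) and (432,188), the pushed peg just left of the finger at (255,245), and the bowl still centred. I'll work out the wheel angle from these.

Run:
```python
from h import *
c=pickle.load(open('pics/w2.pkl','rb')); h=np.array([.5827,.0623])
for p in[(101,127),(432,188)]:
    d=at(c,*p,.092)[:2]-h; a=np.degrees(np.arctan2(d[1],d[0])); print(d,np.linalg.norm(d),a,'turned',(-32.9-a)%72)
```

```text
[0.0122447  0.08387355] 0.0847626405419814 81.694067651059 turned 29.405932348941008
[-0.05684023 -0.06208032] 0.08417111912340833 -132.47696305188194 turned 27.576963051881933
```

It has turned about 28.5°, so I push another 1.05 cm to reach 36°, hold, then back away and rise.

Request:
arm_command:
  moves: [0,-0.3,0,0,1,0,-0.6,0,0,1,0,-0.9,0,0,1,0,-1.05,0,0,1,0,-1.05,0,0,1,0,-1.05,0,0,1,0,-1.05,0,0,1,0,-1.05,0,0,1,0,0,0,0,1,0,1.5,0,0,1,0,1.5,0,0,1,0,1.5,-4,0,1,0,1.5,-8,0,1,0,1.5,-11,0,1,0,1.5,-11,0,1,0,1.5,-11,0,1]

```text
clock: 7.83
tcp_pos: [0.4999, 0.0702, 0.187]
tool_rot: [-179.9, -0.2, -14.9]
wrist_force: [-0.7, 0.8, -0.4]
width: 0.006
finger_force: 0.0
```

Run:
```python
from h import *
c=wsnap('w3')
```

```text
7.8333 [0.49991787 0.07017345 0.18697147] [-179.94807783   -0.18529196  -14.92413209] [-0.73803586  0.81552248 -0.40013413] 0.006368735013459054
```

View pics/w3.png

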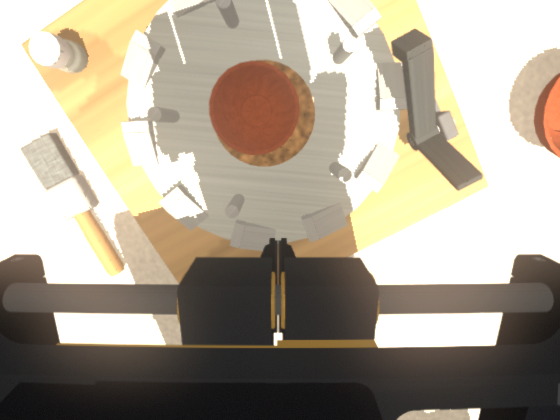

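The wrist view shows the wheel advanced, with pegs at (155,114), (232,211), (344,173) and (351,45). The pawl is still up with its nose end at (410,40), and the bowl is undisturbed.

Run:
```python
from h import *
c=pickle.load(open('pics/w3.pkl','rb')); h=np.array([.5827,.0623])
for p in[(154,114),(345,174),(232,211),(352,45)]:
    d=at(c,*p,.092)[:2]-h; a=np.degrees(np.arctan2(d[1],d[0])); print(np.linalg.norm(d),a,'turned',(-32.9-a)%72)
for z in(.1,.11,.12,.13): print('nose end',at(c,412,38,z))
```

```text
0.08443646616266329 74.92552296596067 turned 36.17447703403934
0.08489149945065111 -139.39702882574497 turned 34.49702882574496
0.08351357116046793 147.79866066733254 turned 35.30133933266745
0.0868773011897493 -69.34281820589428 turned 36.44281820589428
nose end [ 0.60580904 -0.06099845  0.1       ]
nose end [ 0.60438288 -0.0566558   0.11      ]
nose end [ 0.60295673 -0.05231315  0.12      ]
nose end [ 0.60153057 -0.0479705   0.13      ]
```

Request:
arm_command:
  moves: [3,2.2,-1,-0.1,1,6,4.5,-1,-0.2,1,9,6.7,-1,-0.3,1,11,8.5,-1,-0.4,1,12.9,9.6,-1,-0.494,1,12.9,9.6,-1,-0.494,1,12.9,9.6,-1,-0.494,1,12.9,9.6,-1,-0.494,1]

```text
clock: 8.55
tcp_pos: [0.5985, -0.0551, 0.1942]
tool_rot: [-179.9, 0.1, 13.3]
wrist_force: [-0.7, -0.2, -0.3]
width: 0.007
finger_force: 0.0
```

Request:
arm_command:
  moves: [0,0,3,0,1,0,0,6,0,1,0,0,7,0,1,0,0,7.5,0,1,0,0,8,0,1,0,0,8.5,0,1,0,0,9,0,1,0,0,9.5,0,1,0,0,10,0,1,0,0,10.4,0,1,0,0,10.8,0,1,0,0,11.2,0,1,0,0,11.6,0,1,0,0,12,0,1,0,0,12.3,0,1,0,0,12.6,0,1,0,0,12.7,0,1,0,0,12.8,0,1,0,0,12.8,0,1,0,0,12.8,0,1]

```text
clock: 10.22
tcp_pos: [0.5994, -0.0557, 0.0677]
tool_rot: [180.0, 0.0, 13.4]
wrist_force: [0.3, -0.4, 0.8]
width: 0.005
finger_force: 0.0
```

Request:
arm_command:
  moves: [0,0,0.1,0,1,0,0,0.15,0,1,0,0,0.2,0,1,0,0,0.25,0,1,0,0,0.25,0,1]

```text
clock: 10.63
tcp_pos: [0.5997, -0.0558, 0.0667]
tool_rot: [180.0, -0.1, 13.4]
wrist_force: [-4.9, 1.0, 16.6]
width: 0.002
finger_force: 8.2
```

At z = 0.0667 the upward force jumped to about 17 N, so the pawl is at its stop at the seated height of 67 mm. I'll rise and check.

Request:
arm_command:
  moves: [0,0,-1,0,1,0,0,-4,0,1,0,0,-8,0,1,0,0,-12,0,1,0,0,-16,0,1,-2,0,-18,0,1,-4,0,-18,0,1,-4,0,-18,0,1,-4,0,-18,0,1,-4,0,-18,0,1]

```text
clock: 11.47
tcp_pos: [0.5609, -0.0649, 0.245]
tool_rot: [180.0, -0.0, 13.4]
wrist_force: [0.1, -0.6, 0.4]
width: 0.001
finger_force: 0.0
```

Run:
```python
from h import *
c=wsnap('w4')
for p in [(.6168,-.0521,.067)]: print('seated nose end expected at',proj(c,p))
for p in [(.603,-.0523,.12)]: print('lifted would be at',proj(c,p))
```

```text
11.4667 [ 0.56088064 -0.06494945  0.24500802] [ 1.79996989e+02 -2.08101460e-03  1.33837745e+01] [ 0.07012247 -0.62020472  0.38651547] 0.0014412572056452773
seated nose end expected at [277.65771754 140.12172585]
lifted would be at [274.30707739 157.70942456]
```

View pics/w4.png

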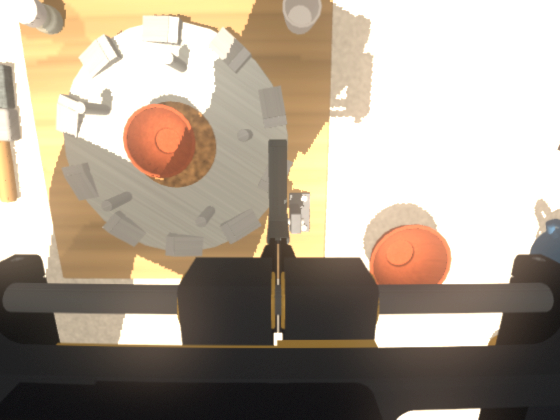

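The nose end is at (278,140), exactly where it should be when seated. The wheel has moved one notch and the bowl is still centred at (160,141), so I'm handing in.

```bash
python3 -c "
from rig import hand_in; print(hand_in())"
```

```text
the job is handed in; nothing more can be done
None
```

I handed the job in (no verdict came back): the wheel is back one notch (measured about 35.6° of 36°), the pawl is pressed down and seated, and the bowl is still centred and untouched.

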